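# Zero the roller gauge on the master, then gauge the green slab guide

## Task

In this pottery studio a slab-rolling guide is to be compared with its metal master: while the aluminium master strip still lies under the roller of the thickness gauge, press the red zero button of the readout fully down and let go. Then slide the master back out from under the roller and lay it flat, wholly on the cork pad; after that slide the wooden guide strip with the green ends lengthwise under the roller, centred and straight along the gauge's base, until its far end reaches the yellow stop or nearly so, and leave it lying flat there. Never press zero without the master in place, and leave the blue-ended strip and the black tub where they are.

Things in the scene. Friction and masses are not known exactly. Their poses are not given: they have to be found in the camera images.
- gauge: Fixed thickness gauge. Origin: on the table under its roller; x runs along the grey base from the open end to the yellow stop and column. Base 15 mm thick, x -195 to +75, y -50 to +50 mm; strips lie on it along x, between two yellow lines at y = +-24. Stop face at x = +25: a strip against it has its centre at x = -85; clear of the roller, below -125. Column at x = +60; gauge 155 mm high in all.
- plunger (a joint): Sprung plunger with a free brass roller 28 mm in diameter, 16 wide, moving up and down. 0: roller on a 20 mm strip; -0.005: nothing below, underside 15 mm above the base; grows upward. Presses down with about 4 N; a strip slid in lengthwise lifts it. The head above it fills z = 70 to 155 mm over the table, |y| under 22, x from -11 to the column.
- zero (a joint): Travel of the red zero button on the readout: 0 up, 0.006 fully down; springs back; about 5 N.
- zero_top (a point): Centre of the top face of the red zero button, 26 mm across, which points up. It stands on a fixed grey readout box, 70 x 90 x 45 mm high, beside the gauge's column.
- master: Bare aluminium master strip, 220 x 32 x 20 mm (along its x, y, z). Origin: centre of its underside; x along its length, z up. It starts on the gauge's base under the roller, its far end a few mm from the stop; 0.4 kg.
- green_strip: Light wood guide strip with both ends painted green, 220 x 32 x 20 mm (along its x, y, z). Origin: centre of its underside; x along its length, z up. It starts on a fixed grey board 12 mm thick, 240 x 150 mm, beside the blue-ended strip (80 mm centre to centre).
- blue_strip: The same wood strip but with blue ends, bystander, 220 x 32 x 20 mm (along its x, y, z). Origin: centre of its underside; x along its length, z up. Also on the board; not to be moved.
- pad: Fixed cork pad, 260 x 100 x 4 mm thick (x, y, z); origin: centre of its underside, so a strip on it lies at z = 4 mm; x along its length.
- tub: Open black plastic tub, bystander, 90 mm across and 90 mm high, standing on the table; origin: centre of its underside.
Mind the look-alikes: they are no part of the job. There is more than one size of the part that bears zero; the job needs the smaller.

How it is judged:
On the way, in this order (a step that is already met when the one before it is completed fails the run):
1. the zero button is pressed down while the master lies under the roller (value of joint zero above 0.004 m and value of joint plunger above -0.0015 m and x of master in the frame of gauge between -0.105 and -0.07 m and y of master in the frame of gauge between -0.018 and 0.018 m and angle between the x axis of master and the x axis of gauge, either way round below 0.2 rad), for 0.05 s.
2. the master lies flat on the cork pad, released (x of master in the frame of pad between -0.035 and 0.035 m and y of master in the frame of pad between -0.038 and 0.038 m and z of master in the frame of pad between -0.002 and 0.009 m and angle between the x axis of master and the x axis of pad, either way round below 0.36 rad and angle between the z axis of master and the z axis of pad, either way round below 0.08 rad and contact force between the fingers and master below 0.2 N), for 0.2 s.
At the end, for the whole second after the job is handed in: Green strip flat and at rest on the base, roller up on it (plunger within 1.5 mm of 0), far end within 20 mm of the stop, centre within 18 mm and 11 degrees of the base line; master flat on the pad, within 35 mm along, 38 mm across and 20 degrees of its centre; zero button up; nothing held (x of green_strip in the frame of gauge between -0.105 and -0.07 m and y of green_strip in the frame of gauge between -0.018 and 0.018 m and angle between the x axis of green_strip and the x axis of gauge, either way round below 0.2 rad and angle between the z axis of green_strip and the z axis of gauge, either way round below 0.08 rad and value of joint plunger above -0.0015 m and value of joint zero below 0.002 m and linear speed of each of green_strip, master below 0.02 m/s and contact force between the fingers and green_strip below 0.2 N and x of master in the frame of pad between -0.035 and 0.035 m and y of master in the frame of pad between -0.038 and 0.038 m and z of master in the frame of pad between -0.002 and 0.009 m and angle between the x axis of master and the x axis of pad, either way round below 0.36 rad and angle between the z axis of master and the z axis of pad, either way round below 0.08 rad); the robot touches nothing.
It fails at once if zero pressed without the master under the roller (value of joint zero above 0.004 m and not (x of master in the frame of gauge between -0.105 and -0.07 m and y of master in the frame of gauge between -0.018 and 0.018 m and angle between the x axis of master and the x axis of gauge, either way round below 0.2 rad and value of joint plunger above -0.0015 m)).
It fails at once if the blue-ended strip moved by more than 30 mm (distance of blue_strip from where it was at the start of the episode above 0.03 m).
It fails at once if the black tub moved by more than 30 mm (distance of tub from where it was at the start of the episode above 0.03 m).
It also fails if it takes over 72 s, if anything falls off the work surface, if the arm or the gripper's body presses on something with over 40 N, if the wrist force passes 120 N, or if a joint passes its speed limit or range.

## Robot

A 6-joint arm with a two-finger parallel gripper is mounted at the origin on the work surface. World frame = base frame: x ahead of the robot, y to its left, z up, the work surface at z = 0. Lengths are in m, angles in rad, forces in N, time in s.
With the tool pointing down it reaches from about 0.3 to 0.875 m from the base axis. Payload 4.2 kg.
Tool frame: the origin (TCP) lies at the very end of the fingers, on their centre line; the grasp point (between the pads) lies 19 mm behind it; z points along the fingers, y is the line along which they close (so a half turn about z gives the same grasp; the last joint's range is limited). The gripper opens to 85 mm and grips with 20 to 120 N. Pads are 22 mm wide; open, the fingers measure 114 mm over their backs; the gripper's body (76 mm by 85 mm) begins 54 mm behind the grasp point. The pads swing forward as they close: fully open they stand 13 mm farther back than shut.
Start: joints at [1.188, 0.32, 1.565, -0, 1.257, -0.02], TCP at [0.204, 0.538, 0.231] pointing down, gripper open.
Joint ranges: [-3.11, 3.11], [-0.84, 2.01], [0.21, 2.61], [-1.34, 4.49], [0.05, 2.63], [-2.56, 2.56]. Speed limits (rad/s): [2.57, 2.57, 3.14, 3.14, 3.14, 3.14].

## Interface

Orientations are given as a unit quaternion [x, y, z, w].
In Python, from rig import read_state, camera, camera_info, hand_in, silhouettes, mark_of gives the robot as it stands.
- The arm moves only by the tool move_arm, never from a script. Its argument "rows" is a list of rows, each an object with "hand": the closure, from 0 (fully open) to 1 (shut); "offset": the shift along the tool's x, y, z in units of 0.5 m (1.0 is 0.5 m), a list of three; "twist": the turn about the tool's z in units of 90 degrees (1.0 is 90 degrees). In form: [{"hand": hand, "offset": [x, y, z], "twist": twist}, ...]. A call has 1 to 5 rows; each row is the pose to reach, as a shift and turn from the pose commanded when the call began, along the tool's axes at that moment; what a row does not reach only later rows make up. A row lasts 1/10 s, in which the tool goes at most 50 mm and 8.59 degrees, less where a joint would pass 70% of its speed; a pose out of reach is approached as far as the arm can. A call with a number of a shift or a turn outside -1 to 1 is refused whole. A call with a gripper value outside its range is refused whole. The fingers move at their own pace and stop on an object; "force" is the grip in N (left out, the last holds). Time passes only in rows, so rows that repeat a pose let the fingers close. It gives the time, the measured TCP pose, the force, the opening and the grip force at its end, in the units of the state.
- read_state(): the state, without advancing time (a new reading comes with each control period).
- camera(name): name is "side" or "top" or "wrist"; returns the picture (420x560x3 uint8, red, green, blue); there is no depth.
- camera_info(name): a dict with "mtx" (3x3 intrinsics, pixels), "view" (4x4, takes a point from world to camera coordinates); the wrist camera has in their place "mount" (4x4, takes a point from camera to tool coordinates, whose origin is the TCP and whose axes are the flange's). Camera axes: x right, y up, looking along -z (the intrinsics and any distortion apply to the point x, -y, -z); pixel columns grow to the right and rows downward; lengths in m; the calibration is good to about 2 mm. A picture is of the moment at which its call begins: read the wrist's pose just before it. camera_info takes no time and is no camera call.
- hand_in(): hands the job in; it is judged then, once.
Trained networks look in the newest picture that a camera, given by its name, has taken for a name from the list of things; names that differ only in an ending like _2 or _b are one class to them, and where a whole thing is asked for, a point or a joint stands for the part that bears it (a point fixed in the world has none). Each returns a list of dicts, best first, with "score" (0 to 1); they miss things now and then, are a little off and sometimes report something else, mostly with a low value. They report only what shows in the picture. A call takes as long as a camera call. They do not tell look-alikes from the thing itself.
- silhouettes(camera, target): "pixels" (420x560 bool, what is visible of it) and "bbox" ([centre column, centre row, width, height] in pixels, round what is visible of it).
- mark_of(camera, target): "location" ([column, row] in pixels: a listed point, or the origin of a listed thing).
The state is a dict: "t": time; "q": joint angles; "joint_vel": joint speeds; "joint_efforts": joint torques, N m; "ee_pos": TCP position; "eef_rot": TCP orientation; "force": force on the tool from outside, world axes, zero at the start; "wrist_torque": the same for the moment, N m; "grip_width": opening from 0.0 (shut) to 1.0 (fully open); "grasp_force": force on a finger pad.
Only numpy, scipy, OpenCV 4.12 (cv2) and the standard library are available. Lean on these libraries where they do the work, as an engineer would, in place of code of your own. Each camera call takes 0.05 s, during which the arm holds its last target. There are 200 camera calls.

## Working session

There is one attempt and no reset: what is moved stays moved. The work goes in short steps, Python scripts to look and compute and a tool call to move; the robot and the scene stay as the last step left them, time stands still between calls to the robot, and variables do not carry over. Pictures are saved under pics/ and viewed, at most 10 in all, crops included, and the job is handed in when it is done.

Besides the shell and the picture viewer there is one more tool, called after "Emit:" as name(argument=value, ...), one argument or row to a line, values as JSON. move_arm: Moves the arm, as the interface text tells. Its arguments: {"type":"object","properties":{"rows":{"type":"array","items":{"type":"object","properties":{"hand":{"type":"number"},"offset":{"type":"array","items":{"type":"number"}},"twist":{"type":"number"}}}},"force":{"type":"number"}},"required":["rows"]}

```bash
mkdir -p pics; cat > h.py <<'E'
import numpy as np,cv2
from rig import *
from scipy.spatial.transform import Rotation as R
def ray(name,uv,st=None):
    i=camera_info(name);K=np.array(i["mtx"])
    if "view" in i: M=np.linalg.inv(np.array(i["view"]))
    else:
        T=np.eye(4);T[:3,:3]=R.from_quat(st["eef_rot"]).as_matrix();T[:3,3]=st["ee_pos"];M=T@np.array(i["mount"])
    d=np.linalg.inv(K)@[uv[0],uv[1],1];d=np.array([d[0],-d[1],-d[2]])
    return M[:3,3],M[:3,:3]@d
def at(name,uv,z,st=None):
    o,d=ray(name,uv,st);return o+d*(z-o[2])/d[2]
def save(img,n): cv2.imwrite("pics/"+n,cv2.cvtColor(img,cv2.COLOR_RGB2BGR))
E
python3 - <<'E'
from h import *
s=read_state();print(s);print({k:v for k,v in camera_info("top").items()},{k:v for k,v in camera_info("wrist").items()})
a=camera("top");b=camera("side")
save(a,"top0.png");save(b,"side0.png")
H={"gauge":0,"zero_top":.05,"zero":.05,"master":.035,"green_strip":.032,"blue_strip":.032,"pad":.004,"tub":.09}
for n,z in H.items():
    for r in silhouettes("top",n) if n!="zero_top" else []:
        print(n,"sil",round(r["score"],2),np.round(r["bbox"]))
        p=r["pixels"].astype(np.uint8)
        c=max(cv2.findContours(p,0,2)[0],key=cv2.contourArea)
        w=np.array([at("top",q[0],z)[:2] for q in c],np.float32)
        if r["score"]>.3: print("   rect",cv2.minAreaRect(w))
    for r in mark_of("top",n): print(n,"mark",round(r["score"],2),np.round(r["location"],1),at("top",r["location"],z if n!="tub" else 0).round(3))
E
```

```text
{'t': 0.0, 'q': array([ 1.18801986e+00,  3.20286034e-01,  1.56573136e+00, -1.59098785e-05,
        1.25741705e+00, -1.99805669e-02]), 'joint_vel': array([ 9.90895006e-04, -9.61361569e-04, -9.03456417e-04,  2.53133678e-04,
        3.54291411e-04,  8.47310450e-05]), 'joint_efforts': array([ 2.38873239e-03, -4.15524781e+01, -2.34164751e+01,  1.43161296e-04,
        8.03657749e-03, -1.54116839e-05]), 'ee_pos': array([0.20386459, 0.53710232, 0.23046533]), 'eef_rot': array([ 1.80402267e-01,  9.83592484e-01, -9.03794976e-04, -1.76784483e-04]), 'force': array([ 0.30856217, -0.27429271, -0.53294771]), 'wrist_torque': array([ 0.00192523, -0.01227549, -0.02671723]), 'grasp_force': 0.0, 'grip_width': 1.0013754309438445}
{'mtx': array([[479.00893512,   0.        , 277.91804138],
       [  0.        , 479.00893512, 206.00010416],
       [  0.        ,   0.        ,   1.        ]]), 'view': array([[ 0.14420269, -0.98952233, -0.00715064, -0.03860577],
       [ 0.96701959,  0.13938287,  0.21317956, -0.46038683],
       [-0.20994926, -0.03765588,  0.97698687, -1.02315175],
       [ 0.        ,  0.    
[... 615 characters left out ...]
 0.013163156807422638), (0.33700719475746155, 0.1064053475856781), 5.566517353057861)
gauge mark 0.78 [290.3 154.4] [0.602 0.019 0.   ]
zero_top mark 0.6 [125.7 322. ] [0.164 0.312 0.05 ]
zero_top mark 0.46 [229.7 106.2] [0.682 0.174 0.05 ]
zero sil 0.54 [128. 322.  16.  16.]
   rect ((0.16305294632911682, 0.30806899070739746), (0.033112864941358566, 0.03696737438440323), 8.307894706726074)
zero sil 0.46 [229. 111.  11.  12.]
   rect ((0.6711177825927734, 0.17539341747760773), (0.022670051082968712, 0.021103939041495323), 9.437369346618652)Traceback (most recent call last):
  File "<stdin>", line 13, in <module>
ValueError: it knows: blue_strip, gauge, green_strip, master, pad, tub, zero_top
```

View pics/top0.png

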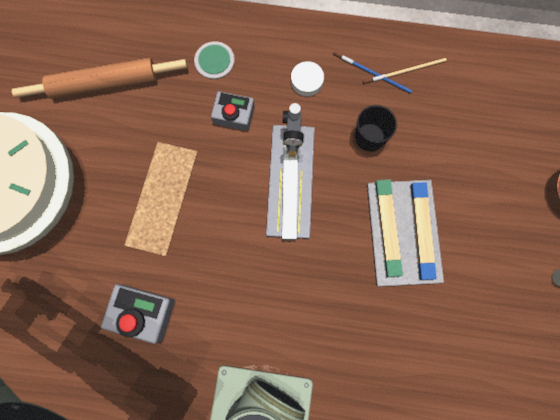

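View pics/side0.png

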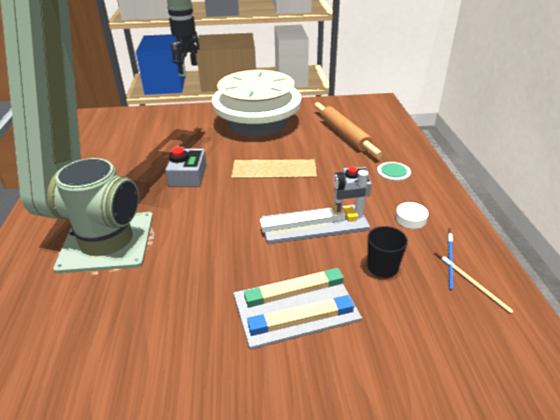

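The top view shows two readouts with red buttons: a small one at (230,111) beside the gauge column and a larger one at (129,322) near the base. The master is at (291,195), the green strip at (389,228), the blue strip at (424,230), the pad at (162,198) and the tub at (375,128). The side view agrees, and its gauge hides the small readout. By the description (smaller, beside the column), the button I want is the one at (230,111).

```bash
python3 - <<'E'
from h import *
a=camera("top");b=camera("side")
H={"gauge":.015,"master":.035,"green_strip":.032,"blue_strip":.032,"pad":.004,"tub":.09}
Z0={"gauge":0,"master":.015,"green_strip":.012,"blue_strip":.012,"pad":0,"tub":0}
for n,z in H.items():
    for r in silhouettes("top",n)[:2]:
        c=max(cv2.findContours(r["pixels"].astype(np.uint8),0,2)[0],key=cv2.contourArea)
        w=np.array([at("top",q[0],z)[:2] for q in c],np.float32)
        print(n,round(r["score"],2),np.round(r["bbox"]),"rect",cv2.minAreaRect(w))
    for c in ("top","side"):
        for r in mark_of(c,n)[:2]: print("  ",c,round(r["score"],2),np.round(r["location"],1),at(c,r["location"],Z0[n]).round(3))
for r in mark_of("side","zero_top"): print(r, ray("side",r["location"]))
print([at("top",p,.062) for p in [(229.7,106.2),(230,111)]])
# red pixel blob
hsv=cv2.cvtColor(a,cv2.COLOR_RGB2HSV);m=((hsv[...,0]<6)|(hsv[...,0]>174))&(hsv[...,1]>200)&(hsv[...,2]>120)
for y in cv2.connectedComponentsWithStats(m.astype(np.uint8))[2:]: print(y[:8])
k=np.hstack([cv2.resize(a[80:140,200:320],(480,240),interpolation=2),cv2.resize(a[290:350,100:160],(240,240),interpolation=2)])
g=cv2.resize(a[110:250,230:450],(720,458),interpolation=2)
save(np.vstack([k[:,:720],g])[:600],"crop.png")
E
```

```text
top 0.65 [290.2 158.3] [0.592 0.017 0.   ]
   side 0.62 [335.4 224.7] [0.59  0.001 0.   ]
master 0.76 [289. 195.  12.  99.] rect ((0.5002843737602234, 0.008026178926229477), (0.22106991708278656, 0.03191923722624779), 7.830361843109131)
   top 0.84 [290.8 193. ] [0.503 0.004 0.015]
   side 0.92 [301.  222.7] [0.499 0.002 0.015]
green_strip 0.6 [389. 229.  28.  96.] rect ((0.45160940289497375, -0.22362203896045685), (0.22101500630378723, 0.03789098933339119), 12.417553901672363)
   top 0.63 [388.5 233.3] [ 0.442 -0.23   0.012]
   side 0.75 [290.3 289.6] [ 0.445 -0.227  0.012]
blue_strip 0.68 [425. 230.  24. 100.] rect ((0.4558601379394531, -0.3016464114189148), (0.22141975164413452, 0.0403151772916317), 10.344637870788574)
blue_strip 0.36 [292. 154.  11.   6.] rect ((0.5931622385978699, 0.013069803826510906), (0.012700273655354977, 0.021433567628264427), 24.83199691772461)
   top 0.97 [421.8 230.2] [ 0.46  -0.305  0.012]
   side 0.93 [299.5 319.9] [ 0.454 -0.313  0.012]
pad 0.98 [162. 198.  72. 111.] rect ((0.4524766802787781, 0.30564332008361816), (0.10226979851722717, 0.26153436303138733), 83.97989654541016)
   top 0.86 [163.9 196.5] [0.456 0.299 0.   ]
   side 0.64 [272.1 170.8] [0.445 0.288 0.   ]
   side 0.19 [378.9 265.9] [ 0.663 -0.164  0.   ]
tub 0.93 [376. 126.  42.  46.] rect ((0.65786212682724, -0.1625206023454666), (0.08644451200962067, 0.10750991106033325), 86.66952514648438)
   top 0.71 [369.2 136.1] [ 0.675 -0.164  0.   ]
   side 0.64 [380.7 265. ] [ 0.668 -0.161  0.   ]
{'location': [350.7, 170.1], 'score': 0.42} (array([ 0.36915532, -0.92463117,  0.76150036]), array([ 0.2243923 ,  0.83321225, -0.53409558]))
{'location': [176.7, 150.0], 'score': 0.41} (array([ 0.36915532, -0.92463117,  0.76150036]), array([-0.15145451,  0.89633484, -0.49387646]))
[array([0.6770062 , 0.17223749, 0.062     ]), array([0.66535237, 0.16957841, 0.062     ])]
[[     0      0    560    420 235200]]
[[279.5 209.5]]
```

View pics/crop.png

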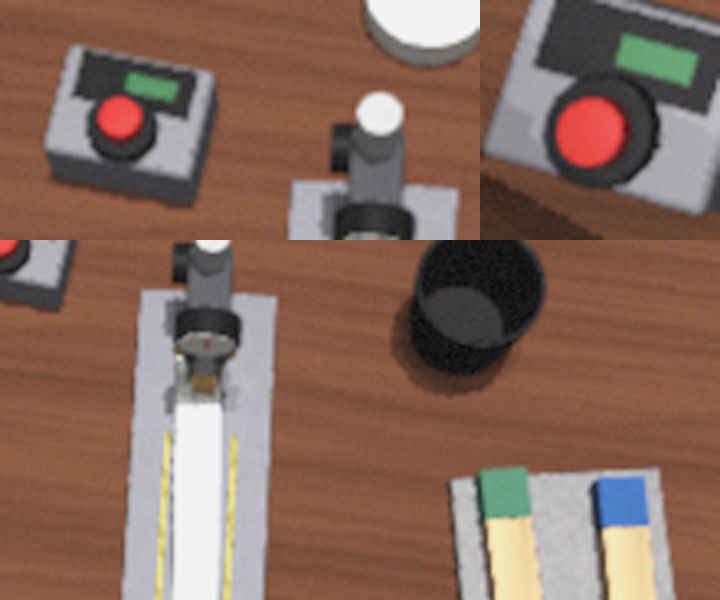

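The crop confirms the choice: the small readout's button is at about (229.7,109.5), 12 px across, while the decoy's is 19 px.

```bash
cat >> h.py <<'E'
def tri(*rs):
    A=np.zeros((3,3));b=np.zeros(3)
    for o,d in rs:
        d=d/np.linalg.norm(d);P=np.eye(3)-np.outer(d,d);A+=P;b+=P@o
    x=np.linalg.solve(A,b)
    return x.round(4),[round(float(np.linalg.norm((np.eye(3)-np.outer(d,d)/(d@d))@(x-o))),4) for o,d in rs]
def go(p,yaw=None):
    """offset units from the present pose to TCP p; yaw = world angle of tool y (closing line), mod 180"""
    s=read_state();M=R.from_quat(s["eef_rot"]).as_matrix()
    o=(M.T@(np.array(p)-s["ee_pos"])/.5).round(4)
    ty=np.degrees(np.arctan2(M[1,1],M[0,1]))
    t=None if yaw is None else -((yaw-ty+90)%180-90)/90
    print("offset",o,"tool-y yaw",ty.round(2),"twist",t,"pos",s["ee_pos"].round(4),"q6",s["q"][5].round(2))
E
python3 - <<'E'
from h import *
p,e=tri(ray("top",(229.7,109.5)),ray("side",(352,171)));print(p,e)
go([p[0],p[1],.2],90)
E
```

```text
[0.6699 0.1719 0.0558] [0.0015, 0.0015]
offset [-1.1306 -0.3531  0.0627] tool-y yaw 69.21 twist -0.23096078120338714 pos [0.2041 0.5376 0.2313] q6 -0.02
```

Emit:
move_arm(
  rows=[
    {"hand": 1,"offset": [-0.57,-0.177,0.03],"twist": -0.231},
    {"hand": 1,"offset": [-0.57,-0.177,0.03],"twist": -0.231},
    {"hand": 1,"offset": [-0.57,-0.177,0.03],"twist": -0.231},
    {"hand": 1,"offset": [-0.57,-0.177,0.03],"twist": -0.231},
    {"hand": 1,"offset": [-0.57,-0.177,0.03],"twist": -0.231},
  ],
)

```text
t: 1.85
ee_pos: [0.3965, 0.3869, 0.2193]
eef_rot: [-0.0, 1.0, 0.0, 0.0]
force: [0.3, 1.1, -0.1]
grip_width: 0.143
grasp_force: 0.0
```

```bash
python3 - <<'E'
from h import *
go([.67,.172,.2],90)
E
```

```text
offset [-0.5468 -0.43    0.0385] tool-y yaw 90.03 twist 0.0002976576308496545 pos [0.3965 0.3869 0.2193] q6 -0.82
```

Emit:
move_arm(
  rows=[
    {"hand": 1,"offset": [-0.547,-0.43,0.0385],"twist": 0},
    {"hand": 1,"offset": [-0.547,-0.43,0.0385],"twist": 0},
    {"hand": 1,"offset": [-0.547,-0.43,0.0385],"twist": 0},
    {"hand": 1,"offset": [-0.547,-0.43,0.0385],"twist": 0},
    {"hand": 1,"offset": [-0.547,-0.43,0.0385],"twist": 0},
  ],
)

```text
t: 2.35
ee_pos: [0.5929, 0.2324, 0.2053]
eef_rot: [0.0, 1.0, 0.0, 0.0]
force: [-0.1, 1.2, 0.1]
grip_width: 0.001
grasp_force: 0.0
```

```bash
python3 - <<'E'
from h import *
go([.67,.172,.13],90)
s=read_state();w=camera("wrist");save(w,"w1.png")
for r in mark_of("wrist","zero_top"): print(r,at("wrist",r["location"],.056,s))
E
```

```text
offset [-0.1541 -0.1208  0.1507] tool-y yaw 89.99 twist -9.931218626333147e-05 pos [0.5929 0.2324 0.2053] q6 -1.22
{'location': [216.5, 280.6], 'score': 0.9} [0.6777121  0.16543144 0.056     ]
```

View pics/w1.png

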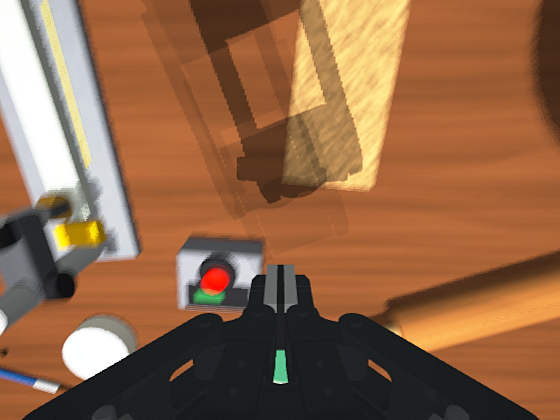

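The wrist view shows the small readout's red button at (216,281), just left of the fingertips. I'll go above it and check again.

Emit:
move_arm(
  rows=[
    {"hand": 1,"offset": [-0.13,-0.127,0.1],"twist": 0},
    {"hand": 1,"offset": [-0.13,-0.127,0.13],"twist": 0},
    {"hand": 1,"offset": [-0.13,-0.127,0.15],"twist": 0},
    {"hand": 1,"offset": [-0.13,-0.127,0.15],"twist": 0},
  ],
)

```text
t: 2.85
ee_pos: [0.6552, 0.169, 0.1266]
eef_rot: [0.001, 1.0, -0.001, -0.003]
force: [0.3, -0.5, -0.3]
grip_width: 0.0
grasp_force: 0.0
```

```bash
python3 - <<'E'
from h import *
s=read_state();w=camera("wrist");save(w,"w2.png")
go([.674,.169,.075],90)
m=mark_of("wrist","zero_top");
for r in m: print(r,at("wrist",r["location"],.056,s))
u=m[0]["location"]
print(tri(ray("wrist",u,s),ray("top",(229.7,109.5))))
print(tri(ray("wrist",u,s),ray("top",(229.7,109.5)),ray("side",(352,171))))
E
```

```text
offset [-0.0372 -0.0024  0.1076] tool-y yaw 89.95 twist -0.0005906321230237191 pos [0.6556 0.1702 0.1289] q6 -1.33
{'location': [279.6, 258.9], 'score': 0.66} [0.67643686 0.16845996 0.056     ]
{'location': [46.0, 13.1], 'score': 0.44} [0.51619451 0.03019642 0.056     ]
(array([0.6629, 0.1681, 0.0807]), [0.0017, 0.0017])
(array([0.6709, 0.1698, 0.0585]), [0.0042, 0.0017, 0.0035])
```

View pics/w2.png

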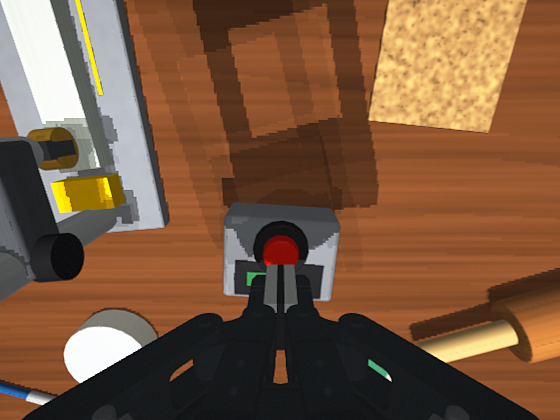

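The button is at about (281,251), partly behind the fingertips; position (0.671,0.169) agrees with the fixed cameras. Descending.

Emit:
move_arm(
  rows=[
    {"hand": 1,"offset": [-0.031,-0.002,0.06],"twist": 0},
    {"hand": 1,"offset": [-0.031,-0.002,0.1],"twist": 0},
    {"hand": 1,"offset": [-0.031,-0.002,0.12],"twist": 0},
    {"hand": 1,"offset": [-0.031,-0.002,0.128],"twist": 0},
    {"hand": 1,"offset": [-0.031,-0.002,0.132],"twist": 0},
  ],
)

```text
t: 3.45
ee_pos: [0.6718, 0.1704, 0.0658]
eef_rot: [-0.0, 1.0, 0.0, 0.001]
force: [-1.8, 0.5, 2.8]
grip_width: 0.004
grasp_force: 1.0
```

Emit:
move_arm(
  rows=[
    {"hand": 1,"offset": [0,0,0.004],"twist": 0},
    {"hand": 1,"offset": [0,0,0.008],"twist": 0},
  ],
)

```text
t: 3.65
ee_pos: [0.6723, 0.1702, 0.062]
eef_rot: [-0.0, 1.0, 0.001, 0.001]
force: [-2.3, 2.2, 3.9]
grip_width: 0.002
grasp_force: 2.2
```

Emit:
move_arm(
  rows=[
    {"hand": 1,"offset": [0,0,0.004],"twist": 0},
    {"hand": 1,"offset": [0,0,0.008],"twist": 0},
    {"hand": 1,"offset": [0,0,0.008],"twist": 0},
  ],
)

```text
t: 3.95
ee_pos: [0.6724, 0.1702, 0.0608]
eef_rot: [0.0, 1.0, 0.001, 0.001]
force: [-7.8, 1.5, 19.4]
grip_width: 0.002
grasp_force: 9.6
```

The force jumped to 19 N after about 6 mm of travel, so the button is bottomed. Lifting off and heading for the gauge.

Emit:
move_arm(
  rows=[
    {"hand": 1,"offset": [0,0,-0.1],"twist": 0},
    {"hand": 0.2,"offset": [0,0,-0.2],"twist": 0},
    {"hand": 0,"offset": [0,0,-0.3],"twist": 0},
    {"hand": 0,"offset": [0.08,0,-0.38],"twist": -0.08},
    {"hand": 0,"offset": [0.16,-0.06,-0.38],"twist": -0.08},
  ],
)

```text
t: 4.45
ee_pos: [0.5983, 0.1437, 0.2514]
eef_rot: [-0.065, 0.998, 0.001, 0.007]
force: [0.6, -0.8, 0.8]
grip_width: 0.682
grasp_force: 0.0
```

Emit:
move_arm(
  rows=[
    {"hand": 0,"offset": [0.18,-0.23,0],"twist": 0},
    {"hand": 0,"offset": [0.18,-0.23,0],"twist": 0},
    {"hand": 0,"offset": [0.18,-0.23,0],"twist": 0},
    {"hand": 0,"offset": [0.18,-0.23,0],"twist": 0},
  ],
)

```text
t: 4.85
ee_pos: [0.5177, 0.0123, 0.2467]
eef_rot: [-0.061, 0.998, -0.001, -0.0]
force: [1.3, 0.7, 0.6]
grip_width: 0.997
grasp_force: 0.0
```

```bash
python3 - <<'E'
from h import *
for i in range(4): camera("wrist")
s=read_state();w=camera("wrist");save(w,"w3.png");go([.5,.006,.25],97)
H={"gauge":.015,"master":.035,"green_strip":.032,"pad":.004}
Z0={"gauge":0,"master":.015,"green_strip":.012,"pad":0}
for n,z in H.items():
    for r in silhouettes("wrist",n)[:1]:
        c=max(cv2.findContours(r["pixels"].astype(np.uint8),0,2)[0],key=cv2.contourArea)
        w=np.array([at("wrist",q[0],z,s)[:2] for q in c],np.float32)
        print(n,round(r["score"],2),np.round(r["bbox"]),"rect",cv2.minAreaRect(w))
    for r in mark_of("wrist",n)[:1]: print("  ",round(r["score"],2),np.round(r["location"],1),at("wrist",r["location"],Z0[n],s).round(3))
E
```

```text
offset [ 0.045  -0.0164 -0.0081] tool-y yaw 97.26 twist 0.00287470600252075 pos [0.5213 0.017  0.2459] q6 -1.69
gauge 0.75 [273. 220.  92. 293.] rect ((0.5971661806106567, 0.012422371655702591), (0.394304096698761, 0.10070011764764786), 5.213360786437988)
   0.62 [268.  235.2] [0.595 0.01  0.   ]
master 0.93 [273. 165.  32. 193.] rect ((0.5041621923446655, 0.0047296397387981415), (0.21922393143177032, 0.033226966857910156), 7.050553321838379)
   0.57 [271.9 169. ] [0.504 0.004 0.015]
green_strip 0.94 [ 62. 100.  99. 197.] rect ((0.4622824788093567, -0.22154472768306732), (0.20187434554100037, 0.044711094349622726), 12.505972862243652)
   0.84 [ 69.6 100.1] [ 0.456 -0.231  0.012]
pad 0.86 [499. 144. 117. 229.] rect ((0.4535922110080719, 0.3010893166065216), (0.10213053971529007, 0.26001420617103577), 84.59698486328125)
   0.92 [519.3 157.5] [0.454 0.304 0.   ]
```

View pics/w3.png

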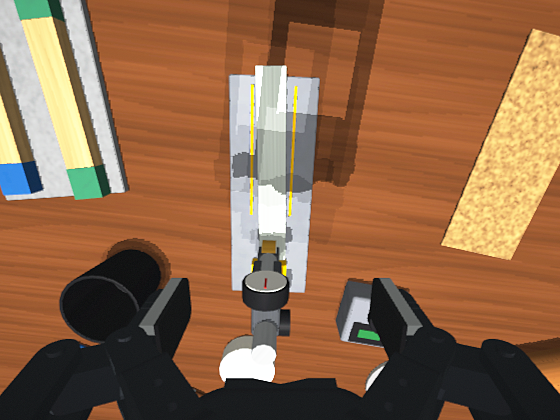

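The wrist view (image up points toward the robot) shows the master between the yellow lines: line ends (252,86)-(251,215) and (295,87)-(291,215), and base open-end corners (230,75) and (319,79). I'll fit the gauge frame from these.

```bash
python3 - <<'E'
from h import *
import cv2
im=cv2.cvtColor(cv2.imread("pics/w3.png"),cv2.COLOR_BGR2RGB)
s=read_state()
W=lambda u,z=.015: at("wrist",u,z,s)[:2]
hsv=cv2.cvtColor(im,cv2.COLOR_RGB2HSV);m=((hsv[...,0]>22)&(hsv[...,0]<34)&(hsv[...,1]>140)).astype(np.uint8)
L=[]
for a,b in ((245,260),(285,302)):
    ys,xs=np.nonzero(m[80:220,a:b]);P=np.array([W((x+a,y+80)) for x,y in zip(xs,ys)],np.float32)
    v=cv2.fitLine(P,2,0,.01,.01).ravel();v[:2]*=np.sign(v[0]);L.append(v);print(len(P),np.degrees(np.arctan2(v[1],v[0])),v[2:],P.min(0),P.max(0))
d=L[0][:2]+L[1][:2];d/=np.linalg.norm(d);n=np.array([-d[1],d[0]])
print("yaw",np.degrees(np.arctan2(d[1],d[0])),"sep",n@(L[1][2:]-L[0][2:]))
c=n@(L[0][2:]+L[1][2:])/2
e=(d@W((230,75))+d@W((319,79)))/2
O=d*(e+.195)+n*c;print("gauge origin",O)
f=(d@W((256,66),.035)+d@W((286,66),.035))/2
mc=d*(f+.11);print("master x in gauge",f+.11-(e+.195), "lat left/right",[n@W(u,.035)-c for u in ((256,70),(286,70),(259,180),(287,180))])
E
```

```text
263 5.069346 [ 0.48301646 -0.02226017] [ 0.41229653 -0.02954815] [ 0.5619669  -0.01416844]
188 5.1426616 [0.47338837 0.02504527] [0.40822715 0.01840178] [0.5571188  0.03354225]
yaw 5.106004 sep 0.0479746
gauge origin [0.59645991 0.01195924]
master x in gauge -0.09311213443517896 lat left/right [np.float64(-0.01813044415690146), np.float64(0.012702687843866418), np.float64(-0.013236991626065633), np.float64(0.01874633674337808)]
```

```bash
python3 - <<'E'
from h import *
go([.503,.004,.06],97.2);go([.503,.004,.021],97.2)
E
```

```text
offset [ 0.0379 -0.0205  0.3717] tool-y yaw 97.24 twist 0.000422142401124385 pos [0.5205 0.0165 0.2458] q6 -1.69
offset [ 0.0379 -0.0205  0.4497] tool-y yaw 97.24 twist 0.000422142401124385 pos [0.5205 0.0165 0.2458] q6 -1.69
```

Emit:
move_arm(
  force=40,
  rows=[
    {"hand": 0,"offset": [0.038,-0.02,0.1],"twist": 0},
    {"hand": 0,"offset": [0.038,-0.02,0.2],"twist": 0},
    {"hand": 0,"offset": [0.038,-0.02,0.29],"twist": 0},
    {"hand": 0,"offset": [0.038,-0.02,0.36],"twist": 0},
    {"hand": 0,"offset": [0.038,-0.02,0.38],"twist": 0},
  ],
)

```text
t: 6.0
ee_pos: [0.5001, 0.0041, 0.0526]
eef_rot: [-0.063, 0.998, 0.0, -0.004]
force: [0.1, 0.2, -0.4]
grip_width: 1.001
grasp_force: 0.0
```

```bash
python3 - <<'E'
from h import *
camera("top");go([.503,.004,.021],97.2)
E
```

```text
offset [-0.0045 -0.0006  0.0643] tool-y yaw 97.21 twist 0.00011573427780923062 pos [0.5009 0.004  0.0531] q6 -1.71
```

Emit:
move_arm(
  rows=[
    {"hand": 0,"offset": [-0.003,0,0.04],"twist": 0},
    {"hand": 0,"offset": [-0.003,0,0.066],"twist": 0},
    {"hand": 0,"offset": [-0.003,0,0.066],"twist": 0},
    {"hand": 0,"offset": [-0.003,0,0.066],"twist": 0},
  ],
)

```text
t: 6.45
ee_pos: [0.5057, 0.0042, 0.0245]
eef_rot: [-0.063, 0.998, -0.0, 0.001]
force: [0.1, 0.4, -0.7]
grip_width: 1.003
grasp_force: 0.0
```

Emit:
move_arm(
  rows=[
    {"hand": 1,"offset": [0,0,0],"twist": 0},
    {"hand": 1,"offset": [0,0,0],"twist": 0},
    {"hand": 1,"offset": [0,0,0],"twist": 0},
    {"hand": 1,"offset": [0,0,0],"twist": 0},
    {"hand": 1,"offset": [0,0,0],"twist": 0},
  ],
)

```text
t: 6.95
ee_pos: [0.5045, 0.0043, 0.0236]
eef_rot: [-0.063, 0.998, 0.0, 0.0]
force: [-1.3, 1.4, 5.2]
grip_width: 0.363
grasp_force: 40.7
```

Emit:
move_arm(
  rows=[
    {"hand": 1,"offset": [0.03,0,0],"twist": 0},
    {"hand": 1,"offset": [0.06,0,0],"twist": 0},
    {"hand": 1,"offset": [0.09,0,0],"twist": 0},
    {"hand": 1,"offset": [0.12,0,0],"twist": 0},
    {"hand": 1,"offset": [0.14,0,0],"twist": 0},
  ],
)

```text
t: 7.45
ee_pos: [0.436, -0.0047, 0.0236]
eef_rot: [-0.063, 0.998, -0.0, 0.002]
force: [3.5, 0.3, 2.4]
grip_width: 0.36
grasp_force: 41.3
```

Emit:
move_arm(
  rows=[
    {"hand": 1,"offset": [0.02,0,0],"twist": 0},
    {"hand": 1,"offset": [0.02,0,-0.05],"twist": 0},
    {"hand": 1,"offset": [0.02,0,-0.12],"twist": 0},
    {"hand": 1,"offset": [0.02,0,-0.12],"twist": 0},
  ],
)

```text
t: 7.85
ee_pos: [0.4261, -0.0061, 0.0853]
eef_rot: [-0.063, 0.998, -0.0, 0.002]
force: [1.2, -0.5, -3.2]
grip_width: 0.361
grasp_force: 41.1
```

```bash
python3 - <<'E'
from h import *
save(np.hstack([cv2.resize(camera("side")[100:310,180:460],(400,300)),cv2.resize(camera("wrist"),(400,300))]),"lift.png")
s=read_state();print(s["force"],s["wrist_torque"],s["grip_width"])
go([.453,.302,.12],90-5.7)
E
```

```text
[-0.89077675 -0.11415455 -3.93025259] [-0.06272989  0.03767495 -0.00278699] 0.36158848268494775
offset [-0.1354  0.6036 -0.0754] tool-y yaw 97.21 twist 0.14339666270822546 pos [ 0.4236 -0.0059  0.0823] q6 -1.74
```

View pics/lift.png

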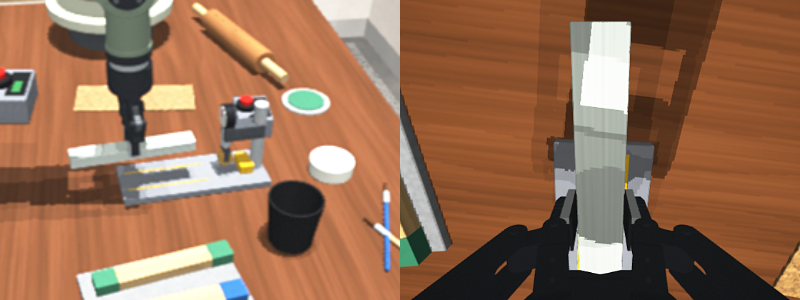

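The master is held level and clear of the roller (about 3.9 N, its weight). Moving it over the pad.

Emit:
move_arm(
  rows=[
    {"hand": 1,"offset": [-0.02,0.08,-0.06],"twist": 0.03},
    {"hand": 1,"offset": [-0.04,0.17,-0.06],"twist": 0.06},
    {"hand": 1,"offset": [-0.06,0.26,-0.06],"twist": 0.09},
    {"hand": 1,"offset": [-0.09,0.35,-0.06],"twist": 0.12},
    {"hand": 1,"offset": [-0.11,0.44,-0.06],"twist": 0.143},
  ],
)

```text
t: 8.45
ee_pos: [0.4505, 0.2204, 0.1105]
eef_rot: [0.05, 0.999, -0.001, -0.002]
force: [1.0, 0.2, -4.1]
grip_width: 0.361
grasp_force: 41.5
```

```bash
python3 - <<'E'
from h import *
go([.453,.302,.06],84.3)
E
```

```text
offset [0.011  0.1631 0.1006] tool-y yaw 84.25 twist -0.0005300066531957112 pos [0.4505 0.2204 0.1105] q6 -1.04
```

Emit:
move_arm(
  rows=[
    {"hand": 1,"offset": [0.005,0.08,0],"twist": 0},
    {"hand": 1,"offset": [0.011,0.15,0],"twist": 0},
    {"hand": 1,"offset": [0.011,0.155,0.05],"twist": 0},
    {"hand": 1,"offset": [0.011,0.155,0.12],"twist": 0},
    {"hand": 1,"offset": [0.011,0.155,0.12],"twist": 0},
  ],
)

```text
t: 8.95
ee_pos: [0.4488, 0.2941, 0.0466]
eef_rot: [0.049, 0.999, -0.005, -0.007]
force: [-0.8, -0.4, -4.4]
grip_width: 0.36
grasp_force: 41.6
```

```bash
python3 - <<'E'
from h import *
camera("top");camera("top");go([.453,.302,.0145],84.3)
for r in silhouettes("top","master")[:1]:
    c=max(cv2.findContours(r["pixels"].astype(np.uint8),0,2)[0],key=cv2.contourArea)
    print(r["score"],cv2.minAreaRect(np.array([at("top",q[0],.06)[:2] for q in c],np.float32)))
E
```

```text
offset [0.0002 0.0123 0.0733] tool-y yaw 84.33 twist 0.00035850469711770454 pos [0.4526 0.296  0.0512] q6 -0.91
0.94 ((0.5157842636108398, 0.2882469594478607), (0.0367121659219265, 0.08289499580860138), 84.24501037597656)
```

Emit:
move_arm(
  rows=[
    {"hand": 1,"offset": [0,0.012,0.03],"twist": 0},
    {"hand": 1,"offset": [0,0.012,0.05],"twist": 0},
    {"hand": 1,"offset": [0,0.012,0.065],"twist": 0},
    {"hand": 1,"offset": [0,0.012,0.072],"twist": 0},
    {"hand": 1,"offset": [0,0.012,0.076],"twist": 0},
  ],
)

```text
t: 9.6
ee_pos: [0.4547, 0.3027, 0.015]
eef_rot: [0.05, 0.999, 0.0, 0.0]
force: [-0.2, 0.6, -2.7]
grip_width: 0.362
grasp_force: 41.6
```

Emit:
move_arm(
  rows=[
    {"hand": 1,"offset": [0,0,0],"twist": 0},
  ],
)

```text
t: 9.7
ee_pos: [0.4547, 0.3028, 0.0151]
eef_rot: [0.049, 0.999, 0.0, 0.0]
force: [0.7, -0.0, -3.4]
grip_width: 0.356
grasp_force: 41.6
```

Emit:
move_arm(
  rows=[
    {"hand": 1,"offset": [0,0,0.003],"twist": 0},
    {"hand": 1,"offset": [0,0,0.005],"twist": 0},
    {"hand": 1,"offset": [0,0,0.005],"twist": 0},
  ],
)

```text
t: 10.0
ee_pos: [0.4548, 0.303, 0.0127]
eef_rot: [0.049, 0.999, 0.0, 0.0]
force: [0.4, 0.2, -2.3]
grip_width: 0.363
grasp_force: 41.7
```

Emit:
move_arm(
  rows=[
    {"hand": 1,"offset": [0,0,0.002],"twist": 0},
    {"hand": 0,"offset": [0,0,0.002],"twist": 0},
    {"hand": 0,"offset": [0,0,0],"twist": 0},
    {"hand": 0,"offset": [0,0,0],"twist": 0},
    {"hand": 0,"offset": [0,0,0],"twist": 0},
  ],
)

```text
t: 10.5
ee_pos: [0.4548, 0.303, 0.0126]
eef_rot: [0.049, 0.999, 0.0, 0.0]
force: [0.8, 0.5, -0.0]
grip_width: 0.993
grasp_force: 0.0
```

Emit:
move_arm(
  rows=[
    {"hand": 0,"offset": [0,0,-0.1],"twist": 0},
    {"hand": 0,"offset": [0,0,-0.2],"twist": 0},
    {"hand": 0,"offset": [0,0,-0.3],"twist": 0},
    {"hand": 0,"offset": [0,0,-0.4],"twist": 0},
    {"hand": 0,"offset": [0,0,-0.46],"twist": 0},
  ],
)

```text
t: 11.0
ee_pos: [0.4556, 0.3035, 0.2469]
eef_rot: [0.049, 0.999, 0.002, 0.003]
force: [-0.4, -0.1, 0.2]
grip_width: 0.999
grasp_force: 0.0
```

```bash
python3 - <<'E'
from h import *
for i in range(3): camera("wrist")
s=read_state();camera("wrist")
for n,z in (("pad",.004),("master",.024)):
    for r in silhouettes("wrist",n)[:1]:
        c=max(cv2.findContours(r["pixels"].astype(np.uint8),0,2)[0],key=cv2.contourArea)
        print(n,r["score"],cv2.minAreaRect(np.array([at("wrist",q[0],z,s)[:2] for q in c],np.float32)))
go([.45,-.225,.25],107)
E
```

```text
pad 0.67 ((0.4535880386829376, 0.3023683726787567), (0.10161498188972473, 0.25947973132133484), 83.93855285644531)
master 0.91 ((0.45397552847862244, 0.3033694922924042), (0.03405209258198738, 0.21932341158390045), 84.41799926757812)
offset [-0.0965 -1.0504 -0.0165] tool-y yaw 84.33 twist -0.2518342351337727 pos [0.4538 0.3024 0.2408] q6 -0.91
```

The master is centred on the pad (0.4 mm, 0.5°). Now over to the green strip.

Emit:
move_arm(
  rows=[
    {"hand": 0,"offset": [-0.048,-0.52,-0.02],"twist": 0},
    {"hand": 0,"offset": [-0.048,-0.52,-0.02],"twist": 0},
    {"hand": 0,"offset": [-0.048,-0.52,-0.02],"twist": 0},
    {"hand": 0,"offset": [-0.048,-0.52,-0.02],"twist": 0},
    {"hand": 0,"offset": [-0.048,-0.52,-0.02],"twist": 0},
  ],
)

```text
t: 11.8
ee_pos: [0.4518, 0.0512, 0.2503]
eef_rot: [0.049, 0.999, -0.0, -0.002]
force: [0.4, -0.5, 0.2]
grip_width: 1.0
grasp_force: 0.0
```

Emit:
move_arm(
  rows=[
    {"hand": 0,"offset": [-0.048,-0.53,0],"twist": -0.252},
    {"hand": 0,"offset": [-0.048,-0.53,0],"twist": -0.252},
    {"hand": 0,"offset": [-0.048,-0.53,0],"twist": -0.252},
    {"hand": 0,"offset": [-0.048,-0.53,0],"twist": -0.252},
    {"hand": 0,"offset": [-0.048,-0.53,0],"twist": -0.252},
  ],
)

```text
t: 12.3
ee_pos: [0.4501, -0.1768, 0.2503]
eef_rot: [-0.148, 0.989, 0.001, -0.001]
force: [2.1, -0.2, 0.4]
grip_width: 0.997
grasp_force: 0.0
```

```bash
python3 - <<'E'
from h import *
for i in range(4): camera("wrist")
s=read_state();w=camera("wrist");save(w,"w4.png")
for n in ("green_strip","blue_strip"):
    for r in silhouettes("wrist",n)[:2]:
        c=max(cv2.findContours(r["pixels"].astype(np.uint8),0,2)[0],key=cv2.contourArea)
        print(n,r["score"],r["bbox"],cv2.minAreaRect(np.array([at("wrist",q[0],.032,s)[:2] for q in c],np.float32)))
    for r in mark_of("wrist",n)[:1]: print(r,at("wrist",r["location"],.012,s))
go([.448,-.228,.25],104)
E
```

```text
green_strip 0.94 [235.4, 169.0, 40.6, 189.8] ((0.454113632440567, -0.22813868522644043), (0.22103054821491241, 0.03561144322156906), 12.423015594482422)
{'location': [236.4, 175.2], 'score': 0.56} [ 0.45491246 -0.22965778  0.012     ]
blue_strip 0.85 [170.9, 153.8, 33.4, 198.7] ((0.45850807428359985, -0.3039695918560028), (0.2210807353258133, 0.037452712655067444), 10.500313758850098)
{'location': [172.6, 159.3], 'score': 0.78} [ 0.45843266 -0.30805969  0.012     ]
offset [ 0.0381 -0.1015  0.0035] tool-y yaw 107.15 twist 0.03496796444094201 pos [ 0.4512 -0.1739  0.2518] q6 -2.26
```

View pics/w4.png

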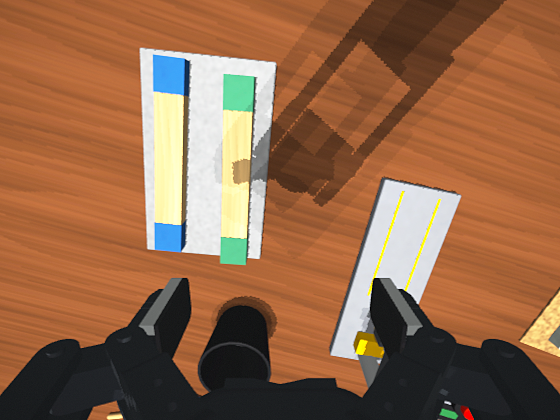

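The wrist view shows green at (235,169), blue at (171,154), the tub at (236,350) and the now empty gauge at right. I'll compute the strip axis from its end midpoints.

```bash
python3 - <<'E'
from h import *
s=read_state()
a=at("wrist",(239.5,75),.032,s);b=at("wrist",(233.2,263.5),.032,s)
d=b-a;print(np.linalg.norm(d),np.degrees(np.arctan2(d[1],d[0])),(a+b)/2)
go([.4545,-.2293,.06],102.5);go([.4545,-.2293,.02],102.5)
E
```

```text
0.22145193309223535 12.720747086530736 [ 0.45633458 -0.2261407   0.032     ]
offset [ 0.0263 -0.1081  0.3835] tool-y yaw 107.15 twist 0.05163463110760868 pos [ 0.4512 -0.1739  0.2518] q6 -2.26
offset [ 0.0263 -0.1081  0.4635] tool-y yaw 107.15 twist 0.05163463110760868 pos [ 0.4512 -0.1739  0.2518] q6 -2.26
```

Emit:
move_arm(
  rows=[
    {"hand": 0.3,"offset": [0.026,-0.09,0.06],"twist": 0.05},
    {"hand": 0.3,"offset": [0.026,-0.106,0.15],"twist": 0.05},
    {"hand": 0.3,"offset": [0.026,-0.106,0.24],"twist": 0.05},
    {"hand": 0.3,"offset": [0.026,-0.106,0.32],"twist": 0.05},
    {"hand": 0.3,"offset": [0.026,-0.106,0.36],"twist": 0.05},
  ],
)

```text
t: 13.25
ee_pos: [0.4526, -0.2277, 0.0688]
eef_rot: [-0.11, 0.994, 0.002, -0.002]
force: [0.3, 0.4, -0.1]
grip_width: 0.699
grasp_force: 0.0
```

```bash
python3 - <<'E'
from h import *
camera("top");s=read_state();print(s["grip_width"]);camera("wrist")
for n in ("green_strip",):
    for r in silhouettes("wrist",n)[:2]:
        c=max(cv2.findContours(r["pixels"].astype(np.uint8),0,2)[0],key=cv2.contourArea)
        print(n,r["score"],r["bbox"],cv2.minAreaRect(np.array([at("wrist",q[0],.032,s)[:2] for q in c],np.float32)))
go([.455,-.228,.02],102.6)
E
```

```text
0.700229784151887
green_strip 0.57 [276.6, 220.8, 65.3, 327.2] ((0.4488597512245178, -0.22932760417461395), (0.2114061713218689, 0.033369094133377075), 12.595108032226562)
green_strip 0.3 [521.9, 323.4, 75.6, 191.9] ((0.4793251156806946, -0.051096267998218536), (0.16489972174167633, 0.05107976868748665), 27.937530517578125)
offset [-0.0024  0.0004  0.1025] tool-y yaw 102.61 twist 0.00012541744725575024 pos [ 0.454  -0.2285  0.0713] q6 -2.28
```

Emit:
move_arm(
  rows=[
    {"hand": 0.3,"offset": [-0.002,0,0.06],"twist": 0},
    {"hand": 0.3,"offset": [-0.002,0,0.09],"twist": 0},
    {"hand": 0.3,"offset": [-0.002,0,0.102],"twist": 0},
    {"hand": 0.3,"offset": [-0.002,0,0.102],"twist": 0},
  ],
)

```text
t: 13.8
ee_pos: [0.4561, -0.2295, 0.0218]
eef_rot: [-0.109, 0.994, -0.0, 0.001]
force: [0.3, -0.1, 0.4]
grip_width: 0.7
grasp_force: 0.0
```

Emit:
move_arm(
  rows=[
    {"hand": 1,"offset": [0,0,0],"twist": 0},
    {"hand": 1,"offset": [0,0,0],"twist": 0},
    {"hand": 1,"offset": [0,0,0],"twist": 0},
    {"hand": 1,"offset": [0,0,0],"twist": 0},
    {"hand": 1,"offset": [0,0,0],"twist": 0},
  ],
)

```text
t: 14.3
ee_pos: [0.4562, -0.2299, 0.0225]
eef_rot: [-0.109, 0.994, -0.001, 0.001]
force: [-0.5, 0.6, 6.1]
grip_width: 0.364
grasp_force: 40.6
```

Emit:
move_arm(
  rows=[
    {"hand": 1,"offset": [0,0,-0.04],"twist": 0},
    {"hand": 1,"offset": [0,0,-0.1],"twist": 0},
    {"hand": 1,"offset": [0,0,-0.16],"twist": 0},
    {"hand": 1,"offset": [0,0,-0.16],"twist": 0},
  ],
)

```text
t: 14.7
ee_pos: [0.4578, -0.231, 0.1051]
eef_rot: [-0.109, 0.994, -0.003, 0.004]
force: [0.9, -0.7, -0.6]
grip_width: 0.359
grasp_force: 40.0
```

```bash
python3 - <<'E'
from h import *
s=read_state();camera("wrist")
for r in silhouettes("wrist","green_strip")[:1]:
    c=max(cv2.findContours(r["pixels"].astype(np.uint8),0,2)[0],key=cv2.contourArea)
    print(r["score"],r["bbox"],cv2.minAreaRect(np.array([at("wrist",q[0],s["ee_pos"][2]+.012,s)[:2] for q in c],np.float32)))
go([.452,-.001,.1],95.1)
E
```

```text
0.62 [282.1, 204.5, 88.3, 358.3] ((0.42972010374069214, -0.23680642247200012), (0.16641125082969666, 0.03198586776852608), 12.453547477722168)
offset [-0.0926  0.4478  0.0028] tool-y yaw 102.51 twist 0.08233014974054069 pos [ 0.4553 -0.2296  0.1015] q6 -2.28
```

Emit:
move_arm(
  rows=[
    {"hand": 1,"offset": [-0.019,0.09,0],"twist": 0.017},
    {"hand": 1,"offset": [-0.038,0.18,0],"twist": 0.034},
    {"hand": 1,"offset": [-0.056,0.27,0],"twist": 0.05},
    {"hand": 1,"offset": [-0.075,0.36,0],"twist": 0.066},
    {"hand": 1,"offset": [-0.09,0.43,0],"twist": 0.082},
  ],
)

```text
t: 15.3
ee_pos: [0.4508, -0.0078, 0.0996]
eef_rot: [-0.045, 0.999, 0.0, -0.002]
force: [0.4, -0.8, -1.2]
grip_width: 0.362
grasp_force: 40.1
```

Emit:
move_arm(
  rows=[
    {"hand": 1,"offset": [0,0.02,0.03],"twist": 0},
    {"hand": 1,"offset": [0,0.02,0.06],"twist": 0},
    {"hand": 1,"offset": [0,0.02,0.08],"twist": 0},
    {"hand": 1,"offset": [0,0.02,0.08],"twist": 0},
  ],
)

```text
t: 15.7
ee_pos: [0.4499, -0.0, 0.059]
eef_rot: [-0.045, 0.999, 0.0, -0.003]
force: [-0.1, 0.1, -1.2]
grip_width: 0.358
grasp_force: 40.1
```

```bash
python3 - <<'E'
from h import *
camera("top");camera("top");
s=read_state();camera("wrist")
for r in silhouettes("wrist","green_strip")[:1]:
    c=max(cv2.findContours(r["pixels"].astype(np.uint8),0,2)[0],key=cv2.contourArea)
    print(r["score"],r["bbox"],cv2.minAreaRect(np.array([at("wrist",q[0],s["ee_pos"][2]+.012,s)[:2] for q in c],np.float32)))
go([.452,-.001,.0255],95.1)
save(np.hstack([cv2.resize(camera("side")[100:310,180:460],(400,300)),cv2.resize(camera("wrist"),(400,300))]),"ins.png")
E
```

```text
0.83 [278.8, 204.6, 90.6, 358.5] ((0.4227450489997864, -0.0025468654930591583), (0.16586963832378387, 0.032235730439424515), 5.066293716430664)
offset [ 0.0004 -0.0013  0.0716] tool-y yaw 95.09 twist -0.00016415411991677805 pos [ 4.521e-01 -3.000e-04  6.130e-02] q6 -1.69
```

View pics/ins.png

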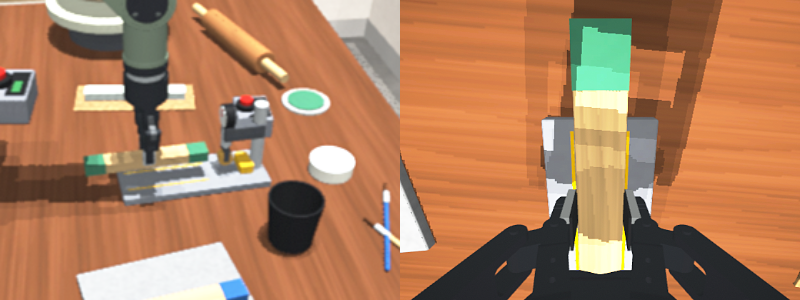

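The strip is aligned with the base and just in front of the roller, with the master on the pad behind it. Lowering, then sliding it in.

Emit:
move_arm(
  rows=[
    {"hand": 1,"offset": [0,-0.001,0.03],"twist": 0},
    {"hand": 1,"offset": [0,-0.001,0.05],"twist": 0},
    {"hand": 1,"offset": [0,-0.001,0.065],"twist": 0},
    {"hand": 1,"offset": [0,-0.001,0.07],"twist": 0},
    {"hand": 1,"offset": [0,-0.001,0.071],"twist": 0},
  ],
)

```text
t: 16.5
ee_pos: [0.4515, -0.0005, 0.0255]
eef_rot: [-0.045, 0.999, 0.0, -0.0]
force: [-2.1, 1.1, 4.1]
grip_width: 0.366
grasp_force: 40.7
```

Emit:
move_arm(
  rows=[
    {"hand": 1,"offset": [0,0,0],"twist": 0},
    {"hand": 1,"offset": [-0.015,0,0],"twist": 0},
    {"hand": 1,"offset": [-0.03,0,0],"twist": 0},
    {"hand": 1,"offset": [-0.04,0,0],"twist": 0},
  ],
)

```text
t: 16.9
ee_pos: [0.4734, 0.0014, 0.0257]
eef_rot: [-0.045, 0.999, -0.0, 0.001]
force: [0.2, 1.0, -0.4]
grip_width: 0.36
grasp_force: 40.1
```

Emit:
move_arm(
  rows=[
    {"hand": 1,"offset": [-0.015,0,0],"twist": 0},
    {"hand": 1,"offset": [-0.03,0,0],"twist": 0},
    {"hand": 1,"offset": [-0.045,0,0],"twist": 0},
    {"hand": 1,"offset": [-0.06,0,0],"twist": 0},
    {"hand": 1,"offset": [-0.07,0,0],"twist": 0},
  ],
)

```text
t: 17.4
ee_pos: [0.5046, 0.0044, 0.0255]
eef_rot: [-0.045, 0.999, 0.0, -0.003]
force: [-7.8, -1.0, 8.3]
grip_width: 0.361
grasp_force: 41.1
```

```bash
python3 - <<'E'
from h import *
s=read_state();print(s["force"],s["wrist_torque"]);camera("wrist")
for r in silhouettes("wrist","green_strip")[:1]:
    c=max(cv2.findContours(r["pixels"].astype(np.uint8),0,2)[0],key=cv2.contourArea)
    m=cv2.minAreaRect(np.array([at("wrist",q[0],.035,s)[:2] for q in c],np.float32));print(m)
    P=cv2.boxPoints(m);O=np.array([.5965,.012]);a=np.radians(5.1);d=np.array([np.cos(a),np.sin(a)]);n=np.array([-d[1],d[0]])
    print("near end x",((P-O)@d).min(),"y range",((P-O)@n).min(),((P-O)@n).max())
go([.512,.0045,.0255],95.1)
E
```

```text
[-7.81931741 -0.98347259  8.33027816] [-0.24894114  1.29933233 -0.02126223]
((0.4768580198287964, 0.0024133510887622833), (0.1699398159980774, 0.0327746719121933), 5.196022987365723)
near end x -0.20501778244726948 y range -0.015442921969148909 0.01761650673541177
offset [-0.0129 -0.0011  0.    ] tool-y yaw 95.14 twist 0.00046694002619855407 pos [0.5055 0.0045 0.0255] q6 -1.67
```

Emit:
move_arm(
  rows=[
    {"hand": 1,"offset": [-0.008,0,0],"twist": 0},
    {"hand": 1,"offset": [-0.016,0,0],"twist": 0},
    {"hand": 1,"offset": [-0.016,0,0],"twist": 0},
  ],
)

```text
t: 17.8
ee_pos: [0.5126, 0.0051, 0.0255]
eef_rot: [-0.045, 0.999, 0.0, -0.003]
force: [-6.5, -0.7, 7.0]
grip_width: 0.357
grasp_force: 41.0
```

```bash
python3 - <<'E'
from h import *
s=read_state();print(s["force"],s["wrist_torque"]);camera("wrist")
for r in silhouettes("wrist","green_strip")[:1]:
    c=max(cv2.findContours(r["pixels"].astype(np.uint8),0,2)[0],key=cv2.contourArea)
    m=cv2.minAreaRect(np.array([at("wrist",q[0],.035,s)[:2] for q in c],np.float32));print(m)
    P=cv2.boxPoints(m);O=np.array([.5965,.012]);a=np.radians(5.1);d=np.array([np.cos(a),np.sin(a)])
    print("near end x",((P-O)@d).min())
go([.512,.0045,.0255],95.1)
E
```

```text
[-6.49738928 -0.69687549  7.01451325] [-0.22416908  0.91962508 -0.09940055]
((0.4850681722164154, 0.0031830649822950363), (0.16965696215629578, 0.03289176896214485), 5.226250171661377)
near end x -0.19663898757853712
offset [ 0.0014 -0.0011  0.0001] tool-y yaw 95.14 twist 0.0004589715451441773 pos [0.5126 0.0051 0.0255] q6 -1.67
```

Emit:
move_arm(
  rows=[
    {"hand": 0.2,"offset": [0,0,0],"twist": 0},
    {"hand": 0.2,"offset": [0,0,0],"twist": 0},
    {"hand": 0.2,"offset": [0,0,0],"twist": 0},
    {"hand": 0.2,"offset": [0,0,0],"twist": 0},
    {"hand": 0.2,"offset": [0,0,0],"twist": 0},
  ],
)

```text
t: 18.4
ee_pos: [0.5147, 0.0052, 0.0255]
eef_rot: [-0.045, 0.999, 0.0, 0.0]
force: [0.1, 1.0, -0.3]
grip_width: 0.798
grasp_force: 0.0
```

Emit:
move_arm(
  rows=[
    {"hand": 0.2,"offset": [0,0,-0.05],"twist": 0},
    {"hand": 0.2,"offset": [0.02,0,-0.12],"twist": 0},
    {"hand": 0.2,"offset": [0.04,0,-0.22],"twist": 0},
    {"hand": 0.2,"offset": [0.06,0,-0.32],"twist": 0},
    {"hand": 0.2,"offset": [0.06,0,-0.42],"twist": 0},
  ],
)

```text
t: 18.9
ee_pos: [0.483, 0.0025, 0.2354]
eef_rot: [-0.045, 0.999, 0.0, -0.001]
force: [1.9, -0.2, -0.3]
grip_width: 0.799
grasp_force: 0.0
```

```bash
python3 - <<'E'
from h import *
for i in range(4): camera("wrist")
s=read_state();w=camera("wrist");print(s["ee_pos"],s["force"])
O=np.array([.5965,.012]);a=np.radians(5.1);d=np.array([np.cos(a),np.sin(a)]);n=np.array([-d[1],d[0]])
for nm in ("green_strip","master"):
  for c_ in ("wrist","top"):
    if c_=="top": camera("top")
    for r in silhouettes(c_,nm)[:1]:
        c=max(cv2.findContours(r["pixels"].astype(np.uint8),0,2)[0],key=cv2.contourArea)
        m=cv2.minAreaRect(np.array([at(c_,q[0],.035 if nm[0]=="g" else .024,s)[:2] for q in c],np.float32));print(nm,c_,r["score"],m)
        P=cv2.boxPoints(m);print("  gauge x",((P-O)@d).min(),((P-O)@d).max(),"y",((P-O)@n).mean())
save(np.hstack([cv2.resize(camera("side")[100:310,180:460],(400,300)),cv2.resize(w,(400,300))]),"end.png")
E
```

```text
[0.48500826 0.00250557 0.23462964] [-0.44865942  0.13301013 -1.06517762]
green_strip wrist 0.78 ((0.5089033246040344, 0.004862764850258827), (0.2178831249475479, 0.0333641916513443), 5.095816612243652)
  gauge x -0.19682713796875465 0.021058447192663404 y 0.0006778655645268894
green_strip top 0.59 ((0.45613330602645874, -0.2998049855232239), (0.2231546938419342, 0.04193482547998428), 10.152487754821777)
  gauge x -0.280519063105835 -0.05453831930076487 y -0.29809277009206836
master wrist 0.69 ((0.4590405821800232, 0.29520663619041443), (0.04762101173400879, 0.20907306671142578), 84.43679809570312)
  gauge x -0.21887692652758794 -0.004602643524942702 y 0.2943047985995919
master top 0.64 ((0.4527926445007324, 0.30286580324172974), (0.037582166492938995, 0.219819575548172), 84.47378540039062)
  gauge x -0.22877216788242855 -0.005792064951948328 y 0.30248904887409483
```

View pics/end.png

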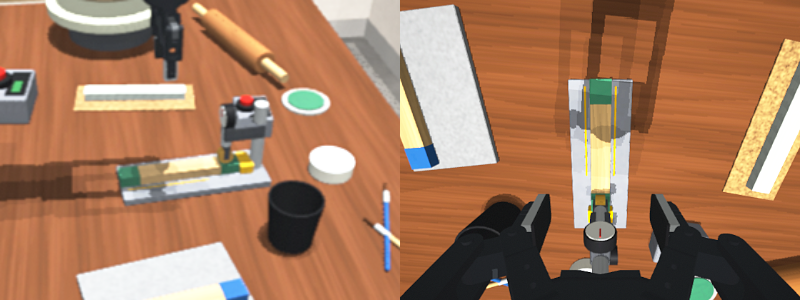

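The green strip lies flat under the roller with its far end about 4 mm from the stop. It is straight and centred, and the master is on the pad.

```bash
python3 -c "
from rig import hand_in
print(hand_in())"
```

```text
the job is handed in; nothing more can be done
None
```

I pressed zero with the master under the roller, laid the master centred on the cork pad, and slid the green strip straight under the roller to about 4 mm from the stop; the job is handed in (no verdict was returned).

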